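# Check a warped bathroom-cabinet shelf for rocking with a straightedge

### The arm

A 6-joint arm with a two-finger parallel gripper is mounted at the origin on the work surface. World frame = base frame: x ahead of the robot, y to its left, z up, the work surface at z = 0. Lengths are in m, angles in rad, forces in N, time in s.
With the tool pointing down it reaches from about 0.3 to 0.875 m from the base axis. Payload 6.4 kg.
Tool frame: the origin (TCP) lies between the finger pads; the fingertips stand ctrl.tip_reach ahead of it and the grasp point (between the pads) lies 11 mm behind it (ctrl.tip_reach is the distance from the TCP to the fingertips, in m); z points along the fingers, x is the direction in which the jaws open and shut, and the axes are right-handed (so a half turn about z gives the same grasp; the last joint's range is limited). The gripper opens to 85 mm and grips with 20 to 120 N. Pads are 22 mm wide; open, the fingers measure 114 mm over their backs; the gripper's body (76 mm by 85 mm) begins 54 mm behind the grasp point. The pads swing forward as they close: fully open they stand 13 mm farther back than shut.
Start: joints at [1.093, 0.181, 1.607, -0, 1.354, -0.206], TCP at [0.154, 0.554, 0.239] pointing down, gripper open.
Joint ranges: [-2.99, 2.99], [-0.89, 2.07], [0.3, 2.58], [-1.14, 4.28], [0, 2.63], [-3.12, 3.12]. Speed limits (rad/s): [2.57, 2.57, 3.01, 3.14, 3.14, 3.14].

### API

Orientations are given as a unit quaternion [w, x, y, z].
In Python, from bench import telemetry, viewer, ticket, nets, ctrl gives the robot as it stands.
- The arm moves only by the tool step_arm, never from a script. Its argument "plan" is a list of rows, each a list of 2 entries, a list of its own where there are three numbers: the shift along the tool's x, y, z in m, then the turn, a rotation vector about the tool's x, y, z in degrees. A call has 1 to 5 rows; each row is the pose to reach, as a shift and turn from the pose commanded when the call began, along the tool's axes at that moment; what a row does not reach only later rows make up. A row lasts 1/10 s, in which the tool goes at most 50 mm and 8.59 degrees, less where a joint would pass 70% of its speed; a pose out of reach is approached as far as the arm can. A call with a gripper value outside its range is refused whole. "fingers" is the opening in per cent of the stroke, from 0 (shut) to 100 (fully open), set as the call begins (left out, the last holds). The fingers move at their own pace and stop on an object; the grip force is fixed at half the most. Time passes only in rows, so rows that repeat a pose let the fingers close. It gives the time, the measured TCP pose, the force and the opening at its end, in the units of the state.
- telemetry.get_obs(): the state, without advancing time (a new reading comes with each control period).
- viewer.camera(name): name is "scene" or "top" or "wrist"; returns the picture (480x640x3 uint8, red, green, blue); there is no depth.
- viewer.get_calibration(name): a dict with "K" (3x3 intrinsics, pixels), "origin" and "orientation" of the camera in the world. Camera axes: x right, y up, looking along -z (the intrinsics and any distortion apply to the point x, -y, -z); pixel columns grow to the right and rows downward; lengths in m; the calibration is good to about 2 mm. The wrist camera is an equidistant fisheye: a pixel r from the principal point sees the ray r / f radians off the axis. A picture is of the moment at which its call begins: read the wrist's pose just before it. get_calibration takes no time and is no camera call; for the wrist camera it gives the pose at the moment of the call.
- ticket.hand_in(): hands the job in, once; it reports no verdict.
Trained networks look in the newest picture that a camera, given by its name, has taken for a name from the list of things; names that differ only in an ending like _2 or _b are one class to them, and where a whole thing is asked for, a point or a joint stands for the part that bears it (a point fixed in the world has none). Each returns a list of dicts, best first, with "score" (0 to 1); they miss things now and then, are a little off and sometimes report something else, mostly with a low value. They report only what shows in the picture. A call takes as long as a camera call. They do not tell look-alikes from the thing itself.
- nets.boxes_of(thing, camera): "extent" ([left, top, right, bottom] in pixels, round what is visible of it).
The state is a dict: "time_s": time; "q": joint angles; "dq": joint speeds; "joint_efforts": joint torques, N m; "eef_pos": TCP position; "eef_rot": TCP orientation; "wrist_force": force on the tool from outside, world axes, zero at the start; "torque": the same for the moment, N m; "opening": opening from 0.0 (shut) to 1.0 (fully open).
Only numpy, scipy, OpenCV 4.12 (cv2) and the standard library are available. Lean on these libraries where they do the work, as an engineer would, in place of code of your own. Each camera call takes 0.05 s, during which the arm holds its last target.

### The job

Check how badly the pine shelf from the bathroom cabinet has bowed: lay the straightedge flat along the middle of the bowed board, lengthwise, and let go of it. Press down the end of the straightedge nearer the robot so that it rocks, then press down the far end so that it rocks the other way, and leave it lying along the board. Lower it on, do not drop it, and do not knock over the tumbler or the jar.

Things in the scene. Friction and masses are not known exactly. Their poses are not given: they have to be found in the camera images.
- straightedge: Bare aluminium bar 220 long, 32 wide, 8 thick (mm), 0.2 kg, with an upright grey grip block on its middle (70 long along the bar, 20 across, from 8 to 44 above the underside). Starts on the counter. Origin: centre of underside; x along its length, y across, z up. Grip across the block, fingertips over 8 above the underside; press on the bare ends, 35 to 110 from the middle. Its ends are alike.
- board: Bowed pine board 260 x 110 x 16 mm, fixed, left or right of the straightedge (the other plate is a flat glass shelf). Upper face 23.5 mm above the counter at the middle, falling to 16 at both ends: 0.7 m radius to 50 mm out, then 4 degree slopes. Origin: on the counter under its middle; x along its length, away from the robot. The bar sits near level on it; 2 to 4 N rocks an end down about 5 mm.
- tumbler: White ceramic tumbler standing open end up beyond the straightedge, 72 mm across, 92 mm tall, not to be knocked over. Origin: centre of its underside, z up.
- jar: Frosted glass jar with an aluminium screw lid, standing beyond the straightedge, 68 mm across, 64 mm tall, not to be knocked over. Origin: centre of its underside, z up.
Not all that is in view belongs to the job. Of the things that look like the straightedge, the middle-sized one is meant.

How it is judged:
On the way, in this order (a step that is already met when the one before it is completed fails the run):
1. the straightedge lies lengthwise along the middle of the board, let go (horizontal distance between straightedge and board below 0.02 m and angle between the x axis of straightedge and the x axis of board, either way round below 0.2 rad and angle between straightedge's own z axis and vertical below 0.1 rad and height (world z) of straightedge between 0.019 and 0.03 m and linear speed of straightedge below 0.03 m/s and contact force between the fingers and straightedge below 0.05 N), for 0.2 s.
2. the end nearer the robot is pressed down and the straightedge rocks (x of the grasp point in the frame of board below -0.04 m and contact force between the fingers and straightedge above 1 N and angle between straightedge's own z axis and vertical above 0.035 rad and horizontal distance between straightedge and board below 0.03 m), for 0.1 s.
3. the far end is pressed down and the straightedge rocks the other way (x of the grasp point in the frame of board above 0.04 m and contact force between the fingers and straightedge above 1 N and angle between straightedge's own z axis and vertical above 0.035 rad and horizontal distance between straightedge and board below 0.03 m), for 0.1 s.
At the end, for the whole second after the job is handed in: The straightedge lies at rest, let go, on the bowed board, its middle within 30 mm of the board's middle (20 when first laid), along it within 14 degrees (11 when first laid), after its near and then its far end were pressed and rocked it over 2 degrees; tumbler and jar stand upright (horizontal distance between straightedge and board below 0.03 m and angle between the x axis of straightedge and the x axis of board, either way round below 0.25 rad and angle between straightedge's own z axis and vertical below 0.12 rad and height (world z) of straightedge between 0.017 and 0.03 m and linear speed of straightedge below 0.03 m/s and angle between each of tumbler, jar's own z axis and vertical below 0.3 rad); the robot touches nothing.
It fails at once if the tumbler or the jar is knocked over (angle between any of tumbler, jar's own z axis and vertical above 0.5 rad).
It fails at once if the straightedge is dropped onto the board instead of laid (height (world z) of straightedge above 0.055 m and contact force between anything else and straightedge below 0.02 N).
It also fails if it takes over 59 s, if anything falls off the work surface, if the arm or the gripper's body presses on something with over 40 N, if the wrist force passes 120 N, or if a joint passes its speed limit or range.

## Working session

There is one attempt and no reset: what is moved stays moved. The work goes in short steps, Python scripts to look and compute and a tool call to move; the robot and the scene stay as the last step left them, time stands still between calls to the robot, and variables do not carry over. Pictures are saved under pics/ and viewed, and the job is handed in when it is done.

Besides the shell and the picture viewer there is one more tool, called after ">>>" as name(argument=value, ...) on one line, values as JSON. step_arm: Moves the arm, as the interface text tells. Its arguments: {"type":"object","properties":{"plan":{"type":"array"},"fingers":{"type":"number"}},"required":["plan"]}

```bash
mkdir -p pics; ls; python3 - <<'E'
from bench import telemetry, viewer, ticket, nets, ctrl
import cv2, json
print(telemetry.get_obs()); print(ctrl.tip_reach)
for c in ["scene","top"]:
    im=viewer.camera(c); cv2.imwrite(f"pics/{c}0.png",im[:,:,::-1]); print(c,viewer.get_calibration(c))
    for t in ["straightedge","board","tumbler","jar"]:
        print(t,[(round(d["score"],2),[round(float(v)) for v in d["extent"]]) for d in nets.boxes_of(t,c)])
E
```

```text
pics
{'time_s': 0.0, 'q': array([ 1.09272042e+00,  1.81529926e-01,  1.60801659e+00, -4.74504000e-06,
        1.35376354e+00, -2.06331350e-01]), 'dq': array([ 0.00073036, -0.00080816,  0.00011154,  0.00206477,  0.00034473,
        0.00031079]), 'joint_efforts': array([ 8.84040364e-04, -4.44853735e+01, -3.51351464e+01, -1.22953843e-04,
        8.64806701e-03, -1.27893642e-07]), 'eef_pos': array([0.15408922, 0.55341721, 0.23838623]), 'eef_rot': array([ 3.70326888e-04,  7.96370032e-01,  6.04809090e-01, -7.74744627e-04]), 'wrist_force': array([-0.29368712, -0.57056485,  0.27961677]), 'torque': array([0.04842274, 0.04102212, 0.01620207]), 'opening': 1.0005534249367498}
0.008
scene {'K': array([[469.19491233,   0.        , 317.50666697],
       [  0.        , 469.19491233, 240.7318964 ],
       [  0.        ,   0.        ,   1.        ]]), 'origin': array([ 1.27029071, -0.34362376,  0.5883083 ]), 'orientation': array([0.73591961, 0.38059764, 0.26428711, 0.49368014])}
straightedge [(0.81, [331, 229, 361, 293]), (0.72, [373, 162, 408, 186]), (0.55, [72, 193, 199, 228])]
board [(0.77, [196, 220, 273, 310])]
tumbler [(0.8, [408, 277, 455, 342])]
jar [(0.86, [265, 304, 310, 364])]
top {'K': array([[560.71093205,   0.        , 327.10823489],
       [  0.        , 560.71093205, 248.98254168],
       [  0.        ,   0.        ,   1.        ]]), 'origin': array([ 0.22714469, -0.04536257,  1.26996467]), 'orientation': array([-0.70028093, -0.08373902,  0.08325468,  0.70403342])}
straightedge [(0.91, [151, 347, 221, 397]), (0.69, [294, 195, 328, 286]), (0.61, [421, 369, 554, 411])]
board [(0.62, [384, 211, 436, 328])]
tumbler [(0.59, [277, 114, 310, 156])]
jar [(0.61, [376, 142, 404, 176])]
```

View pics/top0.png

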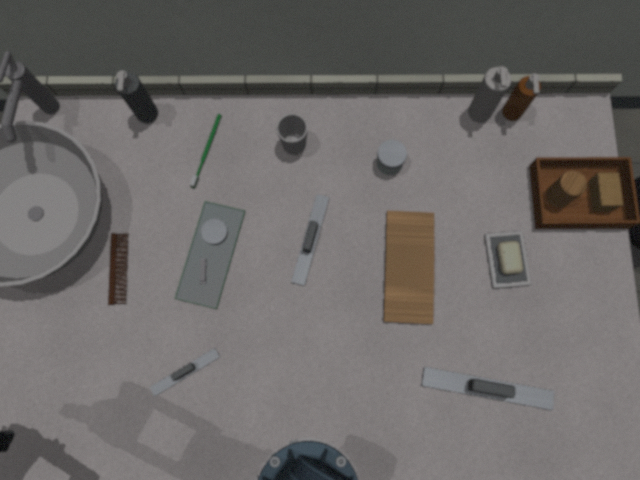

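View pics/scene0.png

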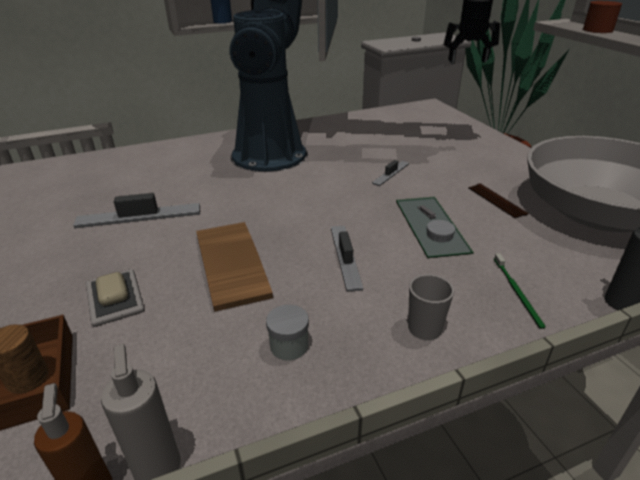

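Candidates for the straightedge in the top view are the short one at (185,372), the middle one at (310,238) and the long one at (487,388). I choose (310,238) and check it in a crop, along with the board at (410,267); the glass shelf is at (210,255).

```bash
cat > h.py <<'E'
import numpy as np, cv2
from scipy.spatial.transform import Rotation as R
def rot(q): return R.from_quat([q[1],q[2],q[3],q[0]])
def ray(c,uv):
    K=c["K"]; d=np.array([(uv[0]-K[0,2])/K[0,0],-(uv[1]-K[1,2])/K[1,1],-1.]); return rot(c["orientation"]).apply(d)
def plane(c,uv,z):
    d=ray(c,uv); o=np.array(c["origin"]); return (o+d*(z-o[2])/d[2])
def proj(c,p):
    K=c["K"]; v=rot(c["orientation"]).inv().apply(np.array(p)-c["origin"]); return np.array([K[0,0]*v[0]/-v[2]+K[0,2],K[1,1]*-v[1]/-v[2]+K[1,2]])
E
python3 - <<'E'
from h import *
from bench import viewer
im=cv2.imread("pics/top0.png"); c=viewer.get_calibration("top")
cr=cv2.resize(im[185:335,280:445],None,fx=4.8,fy=4,interpolation=cv2.INTER_CUBIC)
cv2.imwrite("pics/crop0.png",cv2.convertScaleAbs(cr,alpha=1.4))
for n,a,b in [("small",(151,393),(218,353)),("mid",(299,283),(322,195)),("long",(423,376),(553,400))]:
    print(n,np.linalg.norm(plane(c,a,.008)-plane(c,b,.008)))
E
```

```text
small 0.16616218262849658
mid 0.21777031242502518
long 0.28494872292323326
```

View pics/crop0.png

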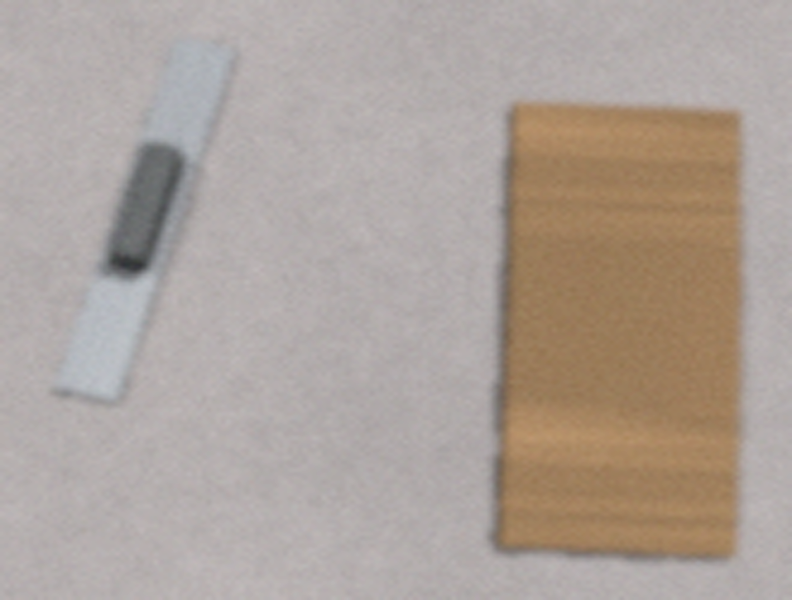

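The crop shows the middle bar (218 mm, with a grey grip) with corners at about (172,38), (238,45), (125,402) and (55,390), and the board with corners at about (513,103), (740,112), (733,555) and (500,546). I fit both poses.

```bash
python3 - <<'E'
from h import *
from scipy.optimize import least_squares
from bench import viewer, telemetry
c=viewer.get_calibration("top")
P=lambda l:[(x/4.8+280-.4+0,y/4+185-.4) for x,y in l]
bar=P([(172,38),(238,45),(125,402),(55,390)]); bd=P([(513,103),(740,112),(733,555),(500,546)])
for n,px,L,W,z in [("bar",bar,.22,.032,.008),("board",bd,.26,.11,.016)]:
    m=np.array([[L/2,W/2],[L/2,-W/2],[-L/2,-W/2],[-L/2,W/2]])
    def f(p):
        r=R.from_rotvec([0,0,p[2]]); return np.ravel([proj(c,r.apply([a,b,0])+[p[0],p[1],z])-u for (a,b),u in zip(m,px)])
    s=least_squares(f,[.3,0,0]); print(n,s.x,np.round(s.fun,1))
    if n=="bar":
        b=s.x
        for q in [(158,142),(184,150),(140,268),(110,262)]:
            print(plane(c,P([q])[0],.044)[:2])
o=telemetry.get_obs(); M=rot(o["eef_rot"]).as_matrix(); print(M)
sc=viewer.get_calibration("scene")
# cross-check on scene image
for t in [-.11,.11]: print(proj(sc,[b[0]+t*np.cos(b[2]),b[1]+t*np.sin(b[2]),.008]))
for n,ca,u,z in [("tumbler",c,(292,124),.092),("jar",c,(391,153),.064)]: print(n,plane(ca,u,z))
E
```

```text
bar [ 0.55703157 -0.0069166  -0.25296488] [ 0.3 -0.8 -0.4  0.6 -0.5  0.3  0.6 -0.1]
[ 0.59074812 -0.01241362]
[ 0.58593875 -0.02474404]
[ 0.51707508 -0.00405556]
[0.52061761 0.01000485]
board [ 0.4897949  -0.23232038 -0.05730627] [ 0.1 -0.4 -0.1 -0.3  0.4  0.5 -0.4  0.1]
[[ 2.68428456e-01  9.63299623e-01 -1.57381212e-05]
 [ 9.63299623e-01 -2.68428456e-01 -1.27619864e-05]
 [-1.65181763e-05 -1.17348459e-05 -1.00000000e+00]]
[335.06823313 225.16524538]
[353.59373568 287.66201158]
tumbler [0.80542008 0.03336887 0.092     ]
jar [ 0.74508242 -0.19390061  0.064     ]
```

```bash
cat >> h.py <<'E'
def draw(im,c,pose,L,W,z,off=(0,0),s=1,col=(0,0,255)):
    r=R.from_rotvec([0,0,pose[2]]); m=[(L/2,W/2),(L/2,-W/2),(-L/2,-W/2),(-L/2,W/2)]
    p=[((proj(c,r.apply([a,b,0])+[pose[0],pose[1],z])-off+.5)*s) for a,b in m]
    cv2.polylines(im,[np.int32(np.round(p))],True,col,1)
E
python3 - <<'E'
from h import *
from bench import viewer
for n,(x0,y0,w,h) in {"scene":(180,210,200,150),"top":(280,180,170,150)}.items():
    c=viewer.get_calibration(n); im=cv2.imread(f"pics/{n}0.png")[y0:y0+h,x0:x0+w]
    im=cv2.resize(im,None,fx=4,fy=4,interpolation=cv2.INTER_CUBIC); im=cv2.convertScaleAbs(im,alpha=1.5)
    b=(.557,-.0069,-.253)
    draw(im,c,b,.22,.032,.008,(x0,y0),4); draw(im,c,b,.07,.02,.044,(x0,y0),4,(0,255,0)); draw(im,c,(.4898,-.2323,-.0573),.26,.11,.016,(x0,y0),4)
    cv2.imwrite(f"pics/ov_{n}.png",im)
E
```

```text
(no output)
```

View pics/ov_scene.png

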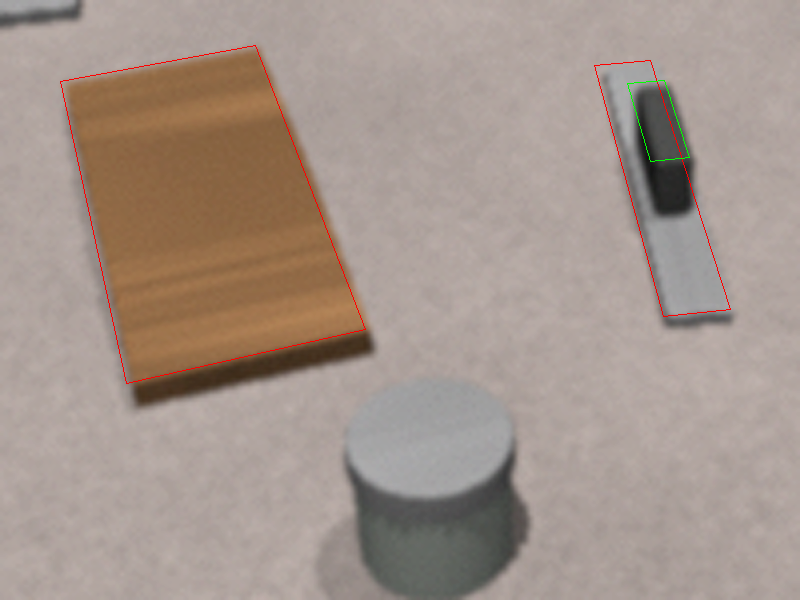

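View pics/ov_top.png

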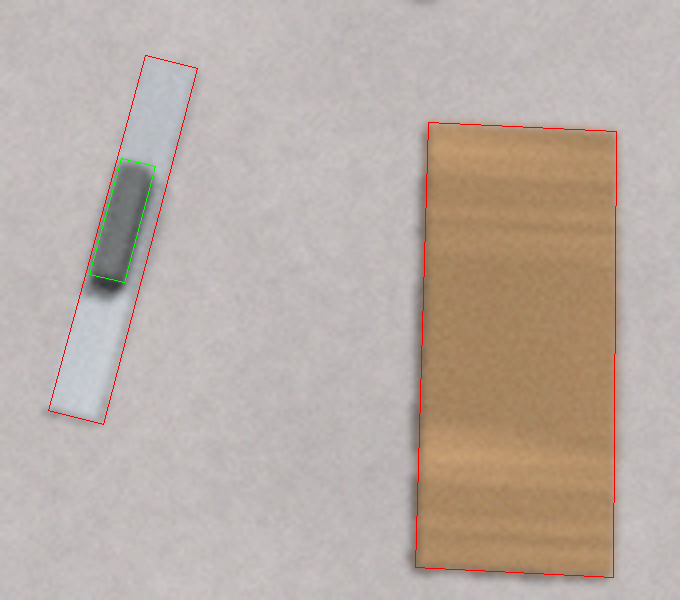

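>>> step_arm(plan=[[[-0.0287,0.0359,0.007],[0,0,0]],[[-0.0574,0.0718,0.014],[0,0,0]],[[-0.0861,0.1077,0.021],[0,0,0]],[[-0.1148,0.1436,0.028],[0,0,0]],[[-0.1435,0.1795,0.035],[0,0,0]]], fingers=100)

```text
time_s: 1.0
eef_pos: [0.2895, 0.3661, 0.2043]
eef_rot: [0.0, 0.796, 0.605, 0.0]
wrist_force: [1.4, -0.4, 0.2]
opening: 1.002
```

>>> step_arm(plan=[[[-0.0287,0.0359,0.007],[0,0,0]],[[-0.0574,0.0718,0.014],[0,0,0]],[[-0.0861,0.1077,0.021],[0,0,0]],[[-0.1148,0.1436,0.028],[0,0,0]],[[-0.1435,0.1795,0.035],[0,0,0]]])

```text
time_s: 1.5
eef_pos: [0.4241, 0.1794, 0.1694]
eef_rot: [0.0, 0.796, 0.605, 0.0]
wrist_force: [0.8, 1.0, 0.8]
opening: 1.001
```

>>> step_arm(plan=[[[-0.0287,0.0359,0.007],[0,0,0]],[[-0.0574,0.0718,0.014],[0,0,0]],[[-0.0861,0.1077,0.021],[0,0,0]],[[-0.1148,0.1436,0.028],[0,0,0]],[[-0.1435,0.1795,0.035],[0,0,0]]])

```text
time_s: 2.0
eef_pos: [0.5585, -0.0072, 0.1342]
eef_rot: [0.0, 0.797, 0.605, 0.0]
wrist_force: [0.1, -0.4, -0.1]
opening: 0.998
```

>>> step_arm(plan=[[[0,0,0],[0,0,-0.5]],[[0,0,0],[0,0,-1.1]],[[0,0,0],[0,0,-1.1]]])

```text
time_s: 2.3
eef_pos: [0.5568, -0.0045, 0.1342]
eef_rot: [-0.0, 0.79, 0.613, -0.0]
wrist_force: [-0.0, -0.1, -0.5]
opening: 0.999
```

```bash
cat >> h.py <<'E'
def wplane(c,uv,z):
    K=c["K"]; a=(uv[0]-K[0,2])/K[0,0]; b=(uv[1]-K[1,2])/K[1,1]; t=np.hypot(a,b); s=np.sin(t)/t if t>1e-9 else 1
    d=rot(c["orientation"]).apply([a*s,-b*s,-np.cos(t)]); o=np.array(c["origin"]); return o+d*(z-o[2])/d[2]
def wproj(c,p):
    K=c["K"]; v=rot(c["orientation"]).inv().apply(np.array(p)-c["origin"]); t=np.arctan2(np.hypot(v[0],v[1]),-v[2]); h=np.hypot(v[0],v[1])
    return np.array([K[0,0]*t*v[0]/h+K[0,2],-K[1,1]*t*v[1]/h+K[1,2]])
def wdraw(im,c,pose,L,W,z,col=(0,0,255)):
    r=R.from_rotvec([0,0,pose[2]]); m=[(L/2,W/2),(L/2,-W/2),(-L/2,-W/2),(-L/2,W/2)]; p=[]
    for i in range(4):
        A,B=np.array(m[i]),np.array(m[(i+1)%4])
        for k in np.linspace(0,1,12): q=A+(B-A)*k; p.append(wproj(c,r.apply([q[0],q[1],0])+[pose[0],pose[1],z]))
    cv2.polylines(im,[np.int32(np.round(p))],True,col,1)
E
python3 - <<'E'
from h import *
from bench import viewer,nets
c=viewer.get_calibration("wrist"); im=viewer.camera("wrist")[:,:,::-1].copy(); print(c)
cv2.imwrite("pics/w1raw.png",im)
im=cv2.convertScaleAbs(im,alpha=1.4)
b=(.557,-.0069,-.253)
wdraw(im,c,b,.22,.032,.008); wdraw(im,c,b,.07,.02,.044,(0,255,0)); wdraw(im,c,(.4898,-.2323,-.0573),.26,.11,.016)
cv2.imwrite("pics/w1.png",im)
E
```

```text
{'K': array([[371.64829954,   0.        , 316.32227565],
       [  0.        , 371.64829954, 237.04109062],
       [  0.        ,   0.        ,   1.        ]]), 'origin': array([0.48915307, 0.01324676, 0.26789835]), 'orientation': array([ 0.78279804, -0.10829665, -0.08353253,  0.60705962])}
```

View pics/w1.png

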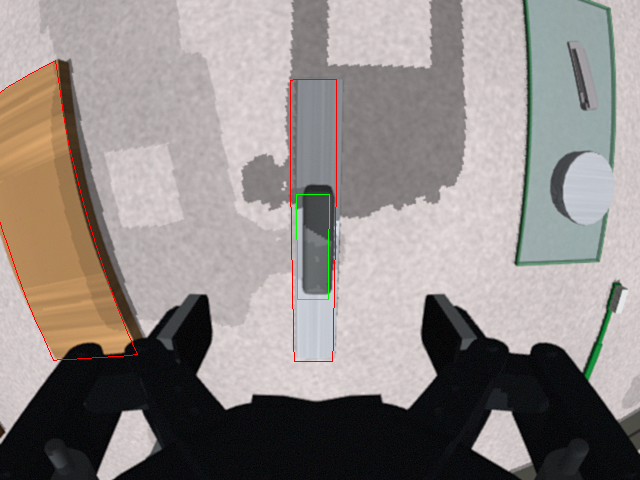

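The wrist view agrees with the fit to 2–3 mm: bar at (315,80–360) between the fingers, block at (317,240). The bar is about 2 mm further +y, so the current y is right. I descend.

>>> step_arm(plan=[[[0,-0.002,0.03],[0,0,0]],[[0,-0.002,0.06],[0,0,0]],[[0,-0.002,0.085],[0,0,0]],[[0,-0.002,0.102],[0,0,0]],[[0,-0.002,0.112],[0,0,0]]])

```text
time_s: 2.85
eef_pos: [0.5542, -0.0033, 0.0212]
eef_rot: [-0.001, 0.79, 0.613, -0.001]
wrist_force: [-0.9, -0.1, -0.1]
opening: 0.996
```

>>> step_arm(plan=[[[0,0,0],[0,0,0]],[[0,0,0],[0,0,0]],[[0,0,0],[0,0,0]],[[0,0,0],[0,0,0]],[[0,0,0],[0,0,0]]], fingers=0)

```text
time_s: 3.35
eef_pos: [0.5566, -0.0051, 0.0235]
eef_rot: [0.001, 0.791, 0.612, 0.001]
wrist_force: [0.6, -0.6, -1.7]
opening: 0.221
```

>>> step_arm(plan=[[[0,0,0],[0,0,0]],[[0,0,0],[0,0,0]],[[0,0,0],[0,0,0]],[[0,0,0],[0,0,0]],[[0,0,0],[0,0,0]]])

```text
time_s: 3.85
eef_pos: [0.5566, -0.0051, 0.0235]
eef_rot: [0.001, 0.791, 0.612, 0.001]
wrist_force: [-0.1, 0.5, 5.5]
opening: 0.225
```

>>> step_arm(plan=[[[0,0,-0.008],[0,0,0]],[[0,0,-0.018],[0,0,0]],[[0,0,-0.028],[0,0,0]],[[0,0,-0.036],[0,0,0]],[[0,0,-0.036],[0,0,0]]])

```text
time_s: 4.35
eef_pos: [0.5568, -0.0051, 0.0601]
eef_rot: [0.001, 0.791, 0.612, 0.001]
wrist_force: [0.3, -0.2, -2.4]
opening: 0.224
```

```bash
python3 - <<'E'
from h import *
from bench import viewer,telemetry
c=viewer.get_calibration("wrist"); o=telemetry.get_obs(); im=viewer.camera("wrist")[:,:,::-1].copy()
M=rot(o["eef_rot"]).as_matrix(); print(o["eef_pos"],M,o["wrist_force"],o["opening"])
cv2.imwrite("pics/w2.png",cv2.convertScaleAbs(im,alpha=1.4))
cv2.imwrite("pics/s2.png",viewer.camera("scene")[:,:,::-1])
yaw=np.arctan2(M[1,0],M[0,0]); print("jaw yaw",yaw,"turn to board (world)",-.0573+np.pi/2-yaw)
d=np.array([.4898,-.2323,0])-o["eef_pos"]; d[2]=0; print(M.T@d)
E
```

```text
[ 0.55675806 -0.0050955   0.06005912] [[ 2.49865087e-01  9.68276129e-01  2.96245898e-03]
 [ 9.68280658e-01 -2.49864140e-01 -6.91652543e-04]
 [ 7.05016162e-05  3.04131155e-03 -9.99995373e-01]] [ 0.30572448 -0.20691455 -2.38209437] 0.22402188390460143
jaw yaw 1.3182554062036305 turn to board (world) 0.1952409205912662
[-2.36728209e-01 -8.06363270e-03 -4.12139313e-05]
```

View pics/w2.png

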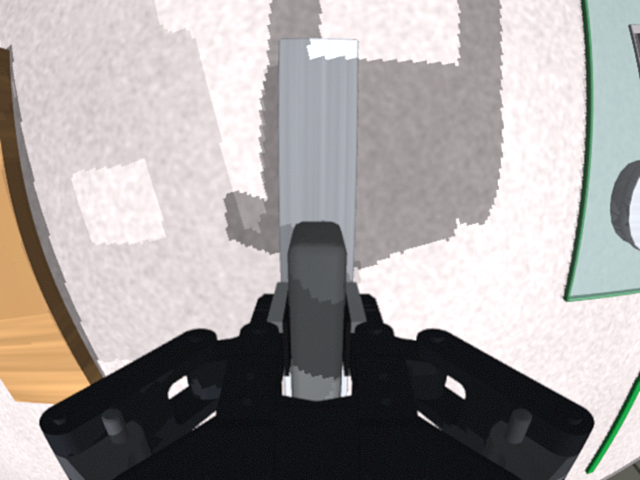

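View pics/s2.png

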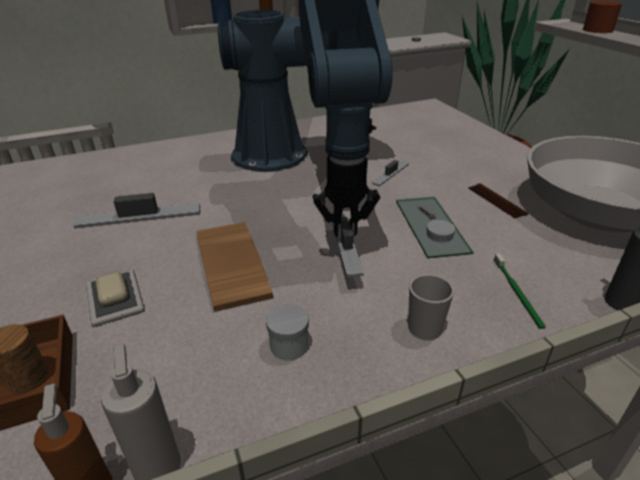

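The bar is held level with its near end at (318,39). I compute where its middle sits relative to the TCP.

```bash
python3 - <<'E'
from h import *
from bench import viewer,telemetry
c=viewer.get_calibration("wrist"); o=telemetry.get_obs()
M=rot(o["eef_rot"]).as_matrix()
for uv,z in [((280,39),.0446),((357,39),.0446),((294,240),.0806),((341,240),.0806),((300,222),.0806),((334,222),.0806)]:
    print(uv,M.T@(wplane(c,uv,z)-o["eef_pos"]))
E
```

```text
(280, 39) [-0.01403883 -0.10917579  0.01393389]
(357, 39) [ 0.01621435 -0.10923539  0.01393337]
(294, 240) [-0.00672403 -0.03754383 -0.02202496]
(341, 240) [ 0.00799848 -0.03754895 -0.0220252 ]
(300, 222) [-0.00477553 -0.04333738 -0.02202833]
(334, 222) [ 0.00572903 -0.04334122 -0.0220285 ]
```

>>> step_arm(plan=[[[-0.02,-0.001,0],[0,0,0]],[[-0.055,-0.002,0],[0,0,0]],[[-0.09,-0.004,0],[0,0,0]],[[-0.125,-0.005,0],[0,0,0]],[[-0.16,-0.006,0],[0,0,0]]])

```text
time_s: 4.95
eef_pos: [0.5088, -0.1592, 0.0577]
eef_rot: [-0.0, 0.79, 0.613, -0.0]
wrist_force: [0.6, -0.3, -1.8]
opening: 0.222
```

>>> step_arm(plan=[[[-0.03,-0.001,0],[0,0,-2]],[[-0.055,-0.002,0],[0,0,-5]],[[-0.07,-0.002,0],[0,0,-8]],[[-0.077,-0.002,0],[0,0,-11.2]],[[-0.077,-0.002,0],[0,0,-11.2]]])

```text
time_s: 5.45
eef_pos: [0.488, -0.2332, 0.0578]
eef_rot: [-0.0, 0.727, 0.686, -0.0]
wrist_force: [0.3, -0.2, -2.2]
opening: 0.224
```

```bash
python3 - <<'E'
from h import *
from bench import viewer,telemetry
c=viewer.get_calibration("wrist"); o=telemetry.get_obs(); im=viewer.camera("wrist")[:,:,::-1].copy()
M=rot(o["eef_rot"]).as_matrix(); print(o["time_s"],o["eef_pos"],np.round(M,4),o["wrist_force"])
cv2.imwrite("pics/w3raw.png",im)
im=cv2.convertScaleAbs(im,alpha=1.4); wdraw(im,c,(.4898,-.2323,-.0573),.26,.11,.016)
cv2.imwrite("pics/w3.png",im)
cv2.imwrite("pics/s3.png",viewer.camera("scene")[:,:,::-1])
d=np.array([.4898,-.2323,0])-o["eef_pos"]; d[2]=0; print(M.T@d, "yaw err",-.0573+np.pi/2-np.arctan2(M[1,0],M[0,0]))
E
```

```text
5.45 [ 0.48796073 -0.2331798   0.05776846] [[ 5.830e-02  9.983e-01 -7.000e-04]
 [ 9.983e-01 -5.830e-02  4.000e-04]
 [ 3.000e-04 -8.000e-04 -1.000e+00]] [ 0.31314288 -0.18069893 -2.20117999]
[ 9.85609306e-04  1.78480680e-03 -1.02166921e-06] yaw err 0.0010757918409292078
```

View pics/w3.png

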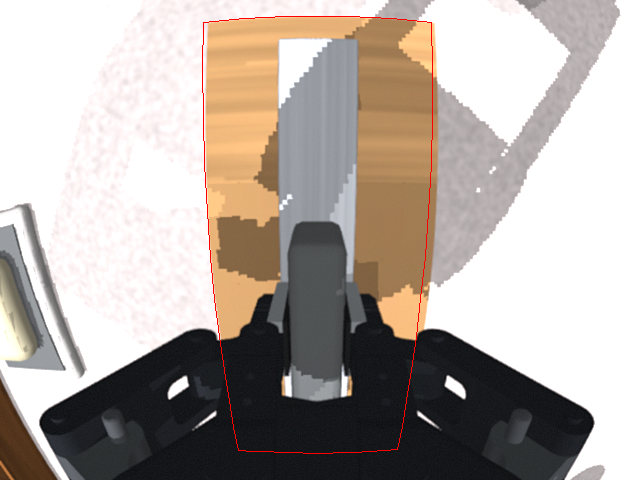

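View pics/s3.png

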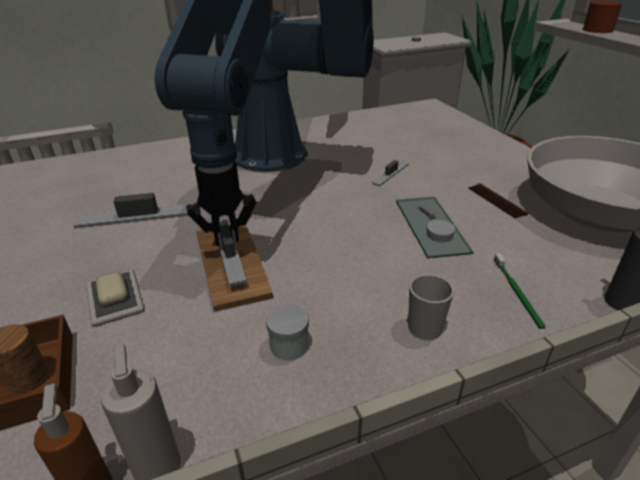

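>>> step_arm(plan=[[[0.001,0.002,0.002],[0,0,0]],[[0.001,0.002,0.004],[0,0,0]],[[0.001,0.002,0.006],[0,0,0]],[[0.001,0.002,0.008],[0,0,0]],[[0.001,0.002,0.008],[0,0,0]]])

```text
time_s: 6.05
eef_pos: [0.4904, -0.2311, 0.0498]
eef_rot: [-0.0, 0.727, 0.687, -0.0]
wrist_force: [0.4, -1.0, -2.0]
opening: 0.226
```

>>> step_arm(plan=[[[0,0,0.0005],[0,0,0]],[[0,0,0.001],[0,0,0]],[[0,0,0.0015],[0,0,0]],[[0,0,0.002],[0,0,0]]])

```text
time_s: 6.45
eef_pos: [0.4907, -0.2315, 0.0483]
eef_rot: [0.0, 0.727, 0.687, 0.0]
wrist_force: [-0.4, 0.5, -2.8]
opening: 0.225
```

>>> step_arm(plan=[[[0,0,0.0005],[0,0,0]],[[0,0,0.001],[0,0,0]],[[0,0,0.001],[0,0,0]]])

```text
time_s: 6.75
eef_pos: [0.4906, -0.2314, 0.0472]
eef_rot: [-0.0, 0.727, 0.687, -0.0]
wrist_force: [-0.5, 1.0, -2.4]
opening: 0.221
```

>>> step_arm(plan=[[[0,0,0.0005],[0,0,0]],[[0,0,0.001],[0,0,0]],[[0,0,0.001],[0,0,0]]])

```text
time_s: 7.05
eef_pos: [0.4907, -0.2314, 0.0469]
eef_rot: [-0.0, 0.727, 0.687, -0.0]
wrist_force: [-2.8, 1.7, 5.1]
opening: 0.223
```

>>> step_arm(plan=[[[0,0,-0.0006],[0,0,0]],[[0,0,-0.0006],[0,0,0]]])

```text
time_s: 7.25
eef_pos: [0.4908, -0.2315, 0.047]
eef_rot: [0.0, 0.727, 0.687, 0.0]
wrist_force: [-0.9, 0.0, -0.1]
opening: 0.223
```

>>> step_arm(plan=[[[0,0,0],[0,0,0]],[[0,0,0],[0,0,0]],[[0,0,0],[0,0,0]],[[0,0,0],[0,0,0]],[[0,0,0],[0,0,0]]], fingers=70)

```text
time_s: 7.75
eef_pos: [0.4907, -0.2315, 0.0469]
eef_rot: [0.0, 0.727, 0.687, 0.0]
wrist_force: [1.0, 0.1, 0.1]
opening: 0.703
```

>>> step_arm(plan=[[[0,0,-0.01],[0,0,0]],[[0,0,-0.03],[0,0,0]],[[0,0,-0.06],[0,0,0]],[[0,0,-0.09],[0,0,0]],[[0,0,-0.09],[0,0,0]]])

```text
time_s: 8.25
eef_pos: [0.4934, -0.2334, 0.1423]
eef_rot: [0.004, 0.727, 0.687, 0.001]
wrist_force: [0.2, -0.4, 0.2]
opening: 0.697
```

```bash
python3 - <<'E'
from h import *
from bench import viewer,telemetry
c=viewer.get_calibration("wrist"); o=telemetry.get_obs(); im=viewer.camera("wrist")[:,:,::-1].copy()
M=rot(o["eef_rot"]).as_matrix(); print(o["time_s"],o["eef_pos"],np.round(M,4),o["wrist_force"])
im=cv2.convertScaleAbs(im,alpha=1.4); b=(.4898,-.2323,-.0573); wdraw(im,c,b,.26,.11,.016); wdraw(im,c,b,.22,.032,.0315,(0,255,0))
cv2.imwrite("pics/w4.png",im)
cv2.imwrite("pics/s4.png",viewer.camera("scene")[:,:,::-1])
E
```

```text
8.25 [ 0.49336725 -0.23342847  0.14231299] [[ 0.0569  0.9984  0.0072]
 [ 0.9984 -0.0569 -0.0056]
 [-0.0052  0.0075 -1.    ]] [ 0.23386524 -0.43998522  0.15246909]
```

View pics/w4.png

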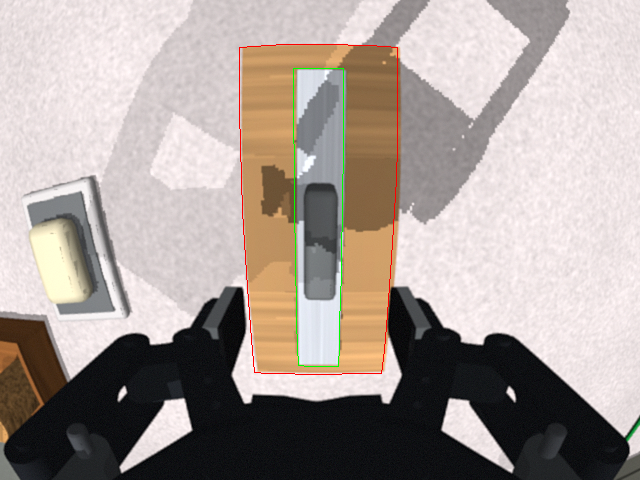

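View pics/s4.png

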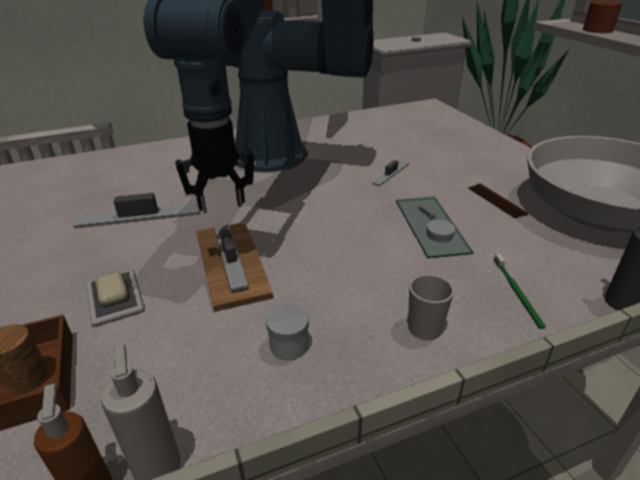

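Laid down within a couple of mm (bar from (320,70) to (319,365), on the predicted outline). Next I close the fingers and move over the near end.

>>> step_arm(plan=[[[0,-0.02,0],[0,0,0]],[[0,-0.05,0],[0,0,0]],[[0,-0.075,0],[0,0,0]],[[0,-0.085,0],[0,0,0]],[[0,-0.085,0],[0,0,0]]], fingers=0)

```text
time_s: 8.85
eef_pos: [0.4047, -0.2261, 0.1361]
eef_rot: [-0.001, 0.727, 0.686, -0.0]
wrist_force: [1.8, -0.5, 0.5]
opening: -0.002
```

>>> step_arm(plan=[[[0,0,0.025],[0,0,0]],[[0,0,0.05],[0,0,0]],[[0,0,0.07],[0,0,0]],[[0,0,0.08],[0,0,0]],[[0,0,0.08],[0,0,0]]])

```text
time_s: 9.35
eef_pos: [0.4055, -0.2259, 0.0555]
eef_rot: [-0.002, 0.727, 0.687, -0.0]
wrist_force: [-0.6, -0.2, 0.8]
opening: -0.0
```

```bash
python3 - <<'E'
from h import *
from bench import viewer,telemetry
c=viewer.get_calibration("wrist"); o=telemetry.get_obs(); im=viewer.camera("wrist")[:,:,::-1].copy()
print(o["time_s"],o["eef_pos"],o["eef_rot"],o["wrist_force"],o["opening"])
im=cv2.convertScaleAbs(im,alpha=1.4)
cv2.imwrite("pics/w5.png",im)
s=viewer.camera("scene")[:,:,::-1]
cv2.imwrite("pics/s5.png",cv2.resize(s[130:330,140:380],None,fx=3,fy=3,interpolation=cv2.INTER_CUBIC))
d=o["eef_pos"]-[.4898,-.2323,0]; print(R.from_rotvec([0,0,.0573]).apply(d))
E
```

```text
9.35 [ 0.40553478 -0.2259028   0.05548551] [-1.50358815e-03  7.26964041e-01  6.86673883e-01 -9.77099213e-06] [-0.56868353 -0.21678242  0.82796498] -0.0003722851897800593
[-0.08449328  0.00156095  0.05548551]
```

View pics/w5.png

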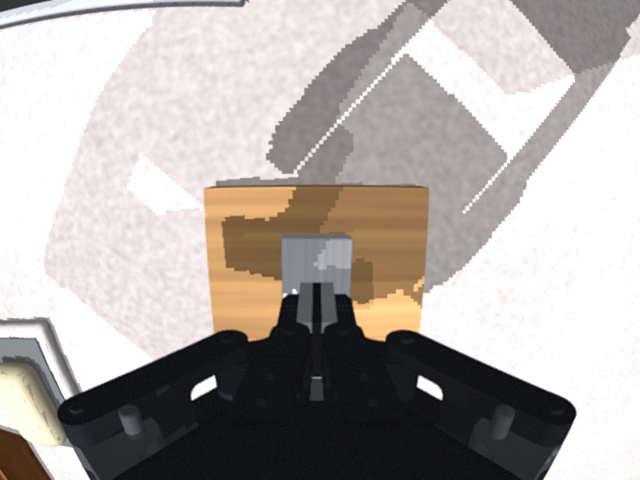

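View pics/s5.png

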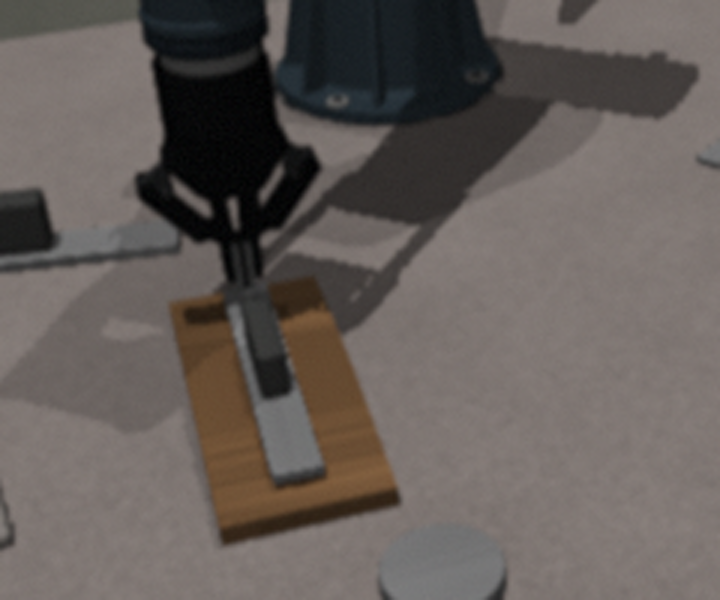

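Fingers shut at (317,300), centred over the bar's near end (visible tip at (316,237)). I descend slowly onto it.

>>> step_arm(plan=[[[0,0,0.004],[0,0,0]],[[0,0,0.008],[0,0,0]],[[0,0,0.011],[0,0,0]],[[0,0,0.013],[0,0,0]],[[0,0,0.014],[0,0,0]]])

```text
time_s: 9.95
eef_pos: [0.4057, -0.2265, 0.0427]
eef_rot: [-0.0, 0.727, 0.687, -0.0]
wrist_force: [-0.2, -0.3, 0.1]
opening: 0.002
```

>>> step_arm(plan=[[[0,0,0.0005],[0,0,0]],[[0,0,0.001],[0,0,0]],[[0,0,0.0015],[0,0,0]],[[0,0,0.002],[0,0,0]],[[0,0,0.002],[0,0,0]]])

```text
time_s: 10.45
eef_pos: [0.4058, -0.2266, 0.0409]
eef_rot: [-0.0, 0.727, 0.687, -0.0]
wrist_force: [-0.6, -0.5, 0.0]
opening: -0.003
```

>>> step_arm(plan=[[[0,0,0.0005],[0,0,0]],[[0,0,0.001],[0,0,0]],[[0,0,0.0015],[0,0,0]],[[0,0,0.002],[0,0,0]],[[0,0,0.002],[0,0,0]]])

```text
time_s: 10.95
eef_pos: [0.4058, -0.2266, 0.0389]
eef_rot: [-0.0, 0.727, 0.687, -0.0]
wrist_force: [-0.3, -0.5, 0.4]
opening: -0.002
```

>>> step_arm(plan=[[[0,0,0.0005],[0,0,0]],[[0,0,0.001],[0,0,0]],[[0,0,0.0015],[0,0,0]],[[0,0,0.002],[0,0,0]],[[0,0,0.002],[0,0,0]]])

```text
time_s: 11.45
eef_pos: [0.4057, -0.2266, 0.0368]
eef_rot: [-0.0, 0.727, 0.687, -0.0]
wrist_force: [-1.6, 0.5, 1.0]
opening: -0.0
```

>>> step_arm(plan=[[[0,0,0.0005],[0,0,0]],[[0,0,0.001],[0,0,0]],[[0,0,0.001],[0,0,0]],[[0,0,0.001],[0,0,0]],[[0,0,0.001],[0,0,0]]])

```text
time_s: 11.95
eef_pos: [0.4057, -0.2266, 0.0359]
eef_rot: [-0.0, 0.727, 0.687, -0.0]
wrist_force: [-3.4, -0.1, 4.7]
opening: 0.0
```

```bash
python3 - <<'E'
from h import *
from bench import viewer,telemetry
s=viewer.camera("scene")[:,:,::-1]; F=[]
for i in range(4):
    viewer.camera("top"); o=telemetry.get_obs(); F.append(o["wrist_force"])
print(np.round(F,1),o["eef_pos"])
cv2.imwrite("pics/s6.png",cv2.resize(s[180:330,160:340],None,fx=4,fy=4,interpolation=cv2.INTER_CUBIC))
E
```

```text
[[-3.1  1.1  4. ]
 [-3.7 -0.   3.7]
 [-3.9 -0.8  3.5]
 [-4.   0.6  4.9]] [ 0.40567126 -0.22659887  0.03588992]
```

View pics/s6.png

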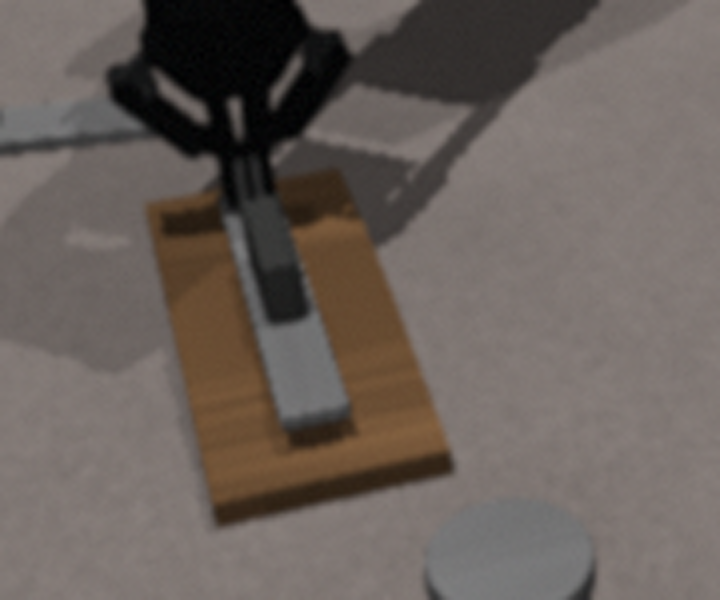

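The far end at (315,420) has lifted, with a gap and shadow underneath, and about 4 N is pressing. I press a touch more, then lift straight up.

>>> step_arm(plan=[[[0,0,0.0005],[0,0,0]],[[0,0,0.0005],[0,0,0]],[[0,0,0.0005],[0,0,0]]])

```text
time_s: 12.5
eef_pos: [0.4057, -0.2266, 0.0356]
eef_rot: [-0.0, 0.727, 0.687, -0.0]
wrist_force: [-4.8, 0.3, 8.3]
opening: -0.0
```

>>> step_arm(plan=[[[0,0,-0.001],[0,0,0]],[[0,0,-0.002],[0,0,0]],[[0,0,-0.003],[0,0,0]],[[0,0,-0.004],[0,0,0]],[[0,0,-0.006],[0,0,0]]])

```text
time_s: 13.0
eef_pos: [0.4059, -0.2265, 0.0413]
eef_rot: [0.0, 0.727, 0.687, 0.0]
wrist_force: [-0.5, -0.6, 0.6]
opening: 0.004
```

>>> step_arm(plan=[[[0,0,-0.02],[0,0,0]],[[0,0,-0.045],[0,0,0]],[[0,0,-0.07],[0,0,0]],[[0,0,-0.085],[0,0,0]],[[0,0,-0.085],[0,0,0]]])

```text
time_s: 13.5
eef_pos: [0.4072, -0.2278, 0.1287]
eef_rot: [0.003, 0.727, 0.687, 0.0]
wrist_force: [0.3, 0.2, 1.0]
opening: 0.003
```

```bash
python3 - <<'E'
from h import *
from bench import viewer,telemetry
o=telemetry.get_obs()
print(o["time_s"],o["eef_pos"])
s=viewer.camera("scene")[:,:,::-1]; c=viewer.get_calibration("scene")
x0,y0=160,180
im=cv2.resize(s[180:330,160:340],None,fx=4,fy=4,interpolation=cv2.INTER_CUBIC); b=(.4898,-.2323,-.0573)
draw(im,c,b,.26,.11,.016,(x0,y0),4); draw(im,c,b,.22,.032,.0315,(x0,y0),4,(0,255,0))
cv2.imwrite("pics/s7.png",im)
E
```

```text
13.5 [ 0.40724132 -0.22782593  0.12870994]
```

View pics/s7.png

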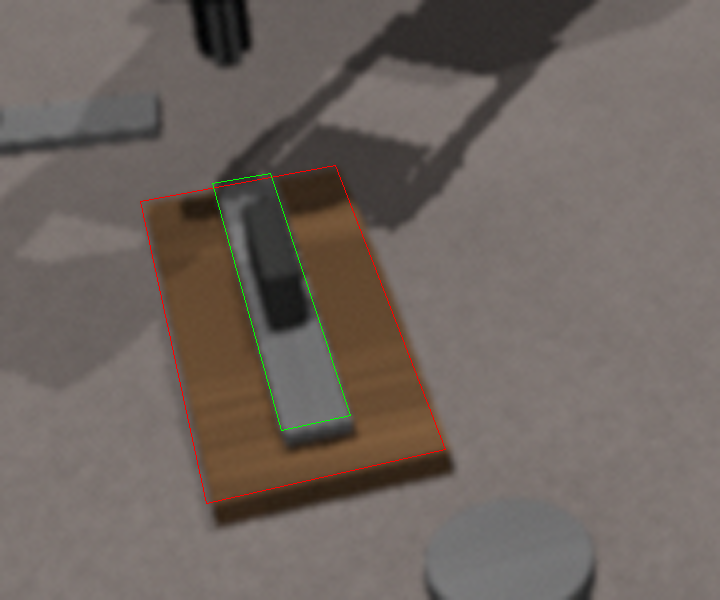

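The bar is back to level and still centred. Now the far end: +170 mm along tool y, well above the block.

>>> step_arm(plan=[[[0,0.03,0],[0,0,0]],[[0,0.07,0],[0,0,0]],[[0,0.11,0],[0,0,0]],[[0,0.145,0],[0,0,0]],[[0,0.17,0],[0,0,0]]])

```text
time_s: 14.05
eef_pos: [0.5768, -0.2358, 0.1243]
eef_rot: [-0.001, 0.727, 0.687, -0.0]
wrist_force: [-0.1, 0.9, 1.1]
opening: 0.001
```

>>> step_arm(plan=[[[0,0,0.02],[0,0,0]],[[0,0,0.045],[0,0,0]],[[0,0,0.065],[0,0,0]],[[0,0,0.073],[0,0,0]],[[0,0,0.073],[0,0,0]]])

```text
time_s: 14.55
eef_pos: [0.5739, -0.2353, 0.0508]
eef_rot: [-0.002, 0.727, 0.687, -0.001]
wrist_force: [0.1, 0.7, 1.0]
opening: -0.003
```

```bash
python3 - <<'E'
from h import *
from bench import viewer,telemetry
c=viewer.get_calibration("wrist"); o=telemetry.get_obs(); im=viewer.camera("wrist")[:,:,::-1].copy()
print(o["time_s"],o["eef_pos"],o["eef_rot"],o["wrist_force"],o["opening"])
cv2.imwrite("pics/w8.png",cv2.convertScaleAbs(im,alpha=1.4))
s=viewer.camera("scene")[:,:,::-1]
cv2.imwrite("pics/s8.png",cv2.resize(s[180:380,160:340],None,fx=3,fy=3,interpolation=cv2.INTER_CUBIC))
d=o["eef_pos"]-[.4898,-.2323,0]; print(R.from_rotvec([0,0,.0573]).apply(d))
E
```

```text
14.55 [ 0.57392185 -0.2353049   0.05076077] [-2.27873784e-03  7.27026737e-01  6.86605156e-01 -5.40404423e-04] [0.07661691 0.69516503 0.96772237] -0.002525784633208802
[0.08415587 0.00181758 0.05076077]
```

View pics/w8.png

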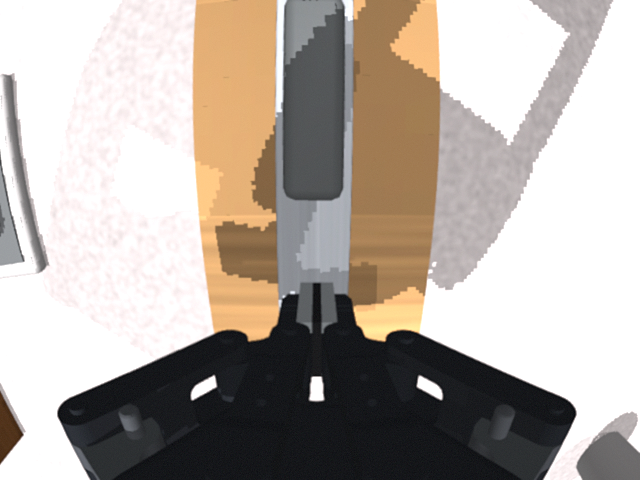

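View pics/s8.png

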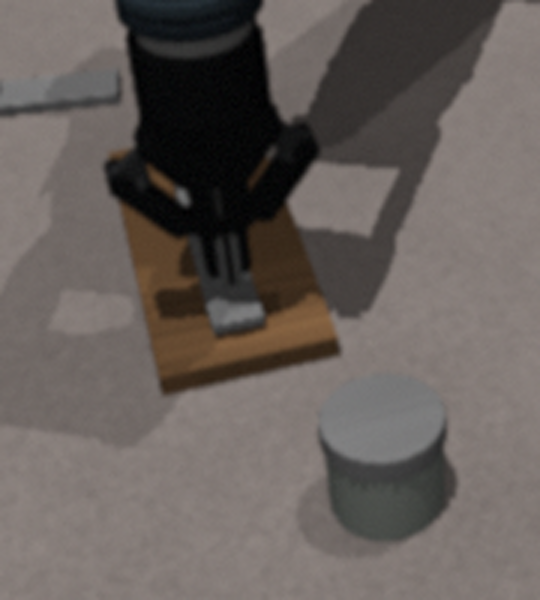

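Fingers at (317,300) are centred over the far part of the bar, clear of the block (its end is at row 197). I press.

>>> step_arm(plan=[[[0,0,0.003],[0,0,0]],[[0,0,0.006],[0,0,0]],[[0,0,0.008],[0,0,0]],[[0,0,0.009],[0,0,0]],[[0,0,0.01],[0,0,0]]])

```text
time_s: 15.15
eef_pos: [0.5756, -0.2363, 0.0435]
eef_rot: [0.0, 0.727, 0.687, 0.0]
wrist_force: [-0.2, -0.5, -0.3]
opening: -0.001
```

>>> step_arm(plan=[[[0,0,0.0005],[0,0,0]],[[0,0,0.001],[0,0,0]],[[0,0,0.0015],[0,0,0]],[[0,0,0.002],[0,0,0]],[[0,0,0.002],[0,0,0]]])

```text
time_s: 15.65
eef_pos: [0.5755, -0.2363, 0.0413]
eef_rot: [-0.0, 0.727, 0.687, -0.0]
wrist_force: [0.1, -0.0, 0.4]
opening: 0.003
```

>>> step_arm(plan=[[[0,0,0.0005],[0,0,0]],[[0,0,0.001],[0,0,0]],[[0,0,0.0015],[0,0,0]],[[0,0,0.002],[0,0,0]],[[0,0,0.002],[0,0,0]]])

```text
time_s: 16.15
eef_pos: [0.5755, -0.2363, 0.0393]
eef_rot: [-0.0, 0.727, 0.687, -0.0]
wrist_force: [-0.8, -0.3, 0.5]
opening: -0.004
```

>>> step_arm(plan=[[[0,0,0.0005],[0,0,0]],[[0,0,0.001],[0,0,0]],[[0,0,0.0015],[0,0,0]],[[0,0,0.002],[0,0,0]],[[0,0,0.002],[0,0,0]]])

```text
time_s: 16.65
eef_pos: [0.5757, -0.2364, 0.0375]
eef_rot: [0.0, 0.727, 0.687, 0.0]
wrist_force: [1.1, 0.7, 1.1]
opening: 0.0
```

>>> step_arm(plan=[[[0,0,0.0005],[0,0,0]],[[0,0,0.001],[0,0,0]],[[0,0,0.0015],[0,0,0]],[[0,0,0.0015],[0,0,0]],[[0,0,0.0015],[0,0,0]]])

```text
time_s: 17.15
eef_pos: [0.5758, -0.2364, 0.0361]
eef_rot: [0.0, 0.727, 0.687, 0.0]
wrist_force: [1.1, 0.4, 1.1]
opening: 0.0
```

>>> step_arm(plan=[[[0,0,0.0005],[0,0,0]],[[0,0,0.001],[0,0,0]],[[0,0,0.001],[0,0,0]],[[0,0,0.001],[0,0,0]],[[0,0,0.001],[0,0,0]]])

```text
time_s: 17.65
eef_pos: [0.5759, -0.2364, 0.0357]
eef_rot: [0.0, 0.727, 0.687, 0.0]
wrist_force: [0.5, 1.4, 7.2]
opening: 0.002
```

```bash
python3 - <<'E'
from h import *
from bench import viewer,telemetry
s=viewer.camera("scene")[:,:,::-1]; F=[]
w=viewer.camera("wrist")[:,:,::-1]
for i in range(3):
    viewer.camera("top"); o=telemetry.get_obs(); F.append(o["wrist_force"])
print(np.round(F,1),o["eef_pos"])
a=cv2.resize(s[200:320,180:300],(480,480),interpolation=cv2.INTER_CUBIC)
cv2.imwrite("pics/s9.png",a); cv2.imwrite("pics/w9.png",cv2.convertScaleAbs(w,alpha=1.4))
E
```

```text
[[-0.2  1.3  6.8]
 [ 1.5  1.2  6.7]
 [-0.6  2.1  7.2]] [ 0.57591701 -0.23642619  0.03565937]
```

View pics/w9.png

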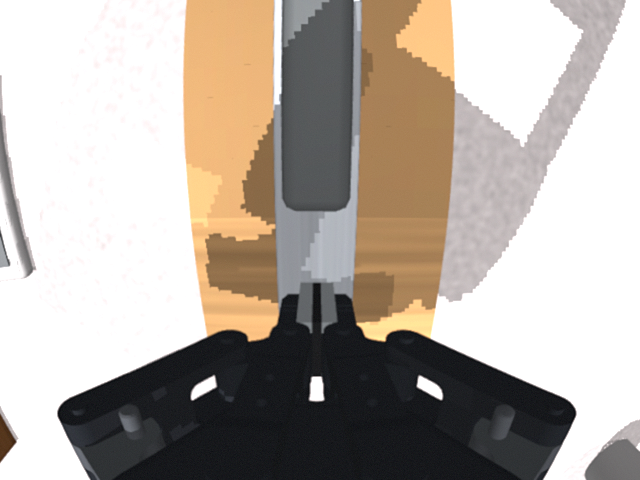

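View pics/s9.png

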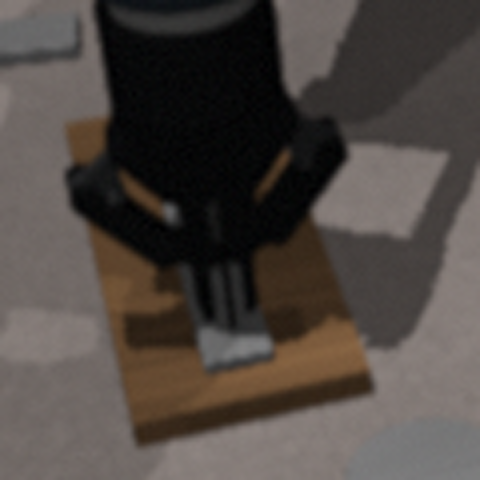

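The far end is fully down against the slope (7 N, same TCP height of 0.0357 as at the near end). I release straight up.

>>> step_arm(plan=[[[0,0,-0.001],[0,0,0]],[[0,0,-0.002],[0,0,0]],[[0,0,-0.003],[0,0,0]],[[0,0,-0.004],[0,0,0]],[[0,0,-0.006],[0,0,0]]])

```text
time_s: 18.4
eef_pos: [0.5748, -0.236, 0.0403]
eef_rot: [-0.001, 0.727, 0.687, -0.0]
wrist_force: [-0.5, 0.8, 0.8]
opening: 0.001
```

>>> step_arm(plan=[[[0,0,-0.02],[0,0,0]],[[0,0,-0.045],[0,0,0]],[[0,0,-0.08],[0,0,0]],[[0,0,-0.12],[0,0,0]],[[0,0,-0.15],[0,0,0]]])

```text
time_s: 18.9
eef_pos: [0.5756, -0.2364, 0.1931]
eef_rot: [0.0, 0.727, 0.687, 0.0]
wrist_force: [0.3, -0.5, 0.6]
opening: -0.001
```

>>> step_arm(plan=[[[0,-0.02,0],[0,0,0]],[[0,-0.05,0],[0,0,0]],[[0,-0.085,0],[0,0,0]],[[0,-0.085,0],[0,0,0]],[[0,-0.085,0],[0,0,0]]])

```text
time_s: 19.4
eef_pos: [0.4902, -0.2315, 0.191]
eef_rot: [0.0, 0.727, 0.686, 0.0]
wrist_force: [1.0, 0.3, 0.3]
opening: -0.001
```

```bash
python3 - <<'E'
from h import *
from bench import viewer,telemetry
c=viewer.get_calibration("wrist"); o=telemetry.get_obs(); im=viewer.camera("wrist")[:,:,::-1].copy()
print(o["time_s"],o["eef_pos"],o["dq"].round(3),o["wrist_force"])
im=cv2.convertScaleAbs(im,alpha=1.4); b=(.4898,-.2323,-.0573); wdraw(im,c,b,.26,.11,.016); wdraw(im,c,b,.22,.032,.0315,(0,255,0))
cv2.imwrite("pics/w10.png",im)
cv2.imwrite("pics/s10.png",viewer.camera("scene")[:,:,::-1])
E
```

```text
19.4 [ 0.49019691 -0.23145635  0.1909957 ] [ 0.013  0.024 -0.041  0.003 -0.005  0.001] [0.96629722 0.30218652 0.29645581]
```

View pics/w10.png

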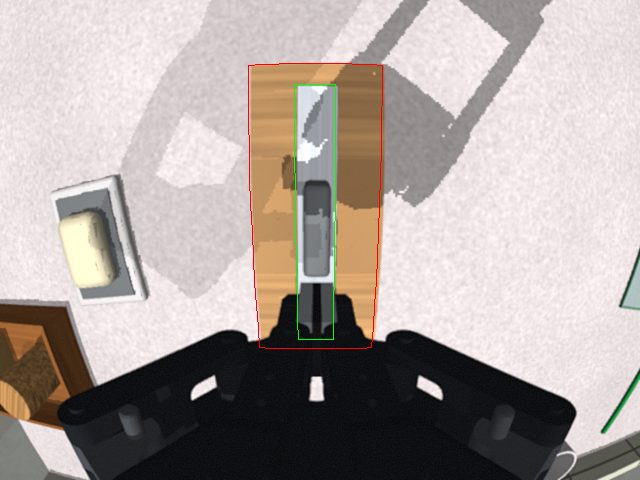

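View pics/s10.png

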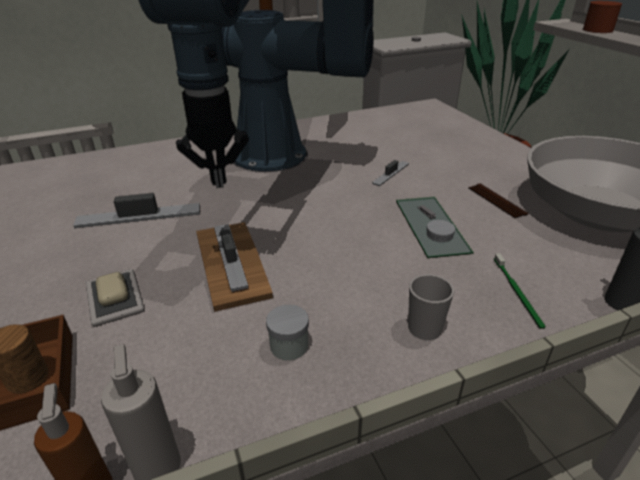

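The bar lies centred along the board (wrist view (316,85–340), on its outline). The tumbler (429,307) and jar (288,332) are upright and the arm is clear.

```bash
python3 -c "
from bench import ticket
print(ticket.hand_in())"
```

```text
the job is handed in; nothing more can be done
None
```

I laid the middle-sized straightedge (measured about 218 mm long) lengthwise along the middle of the bowed pine board and let go of it. I pressed it on the near end and then the far end, and handed the job in at about 19.5 s; hand-in reports no verdict.

- **Laying it on:** I lowered it until the wrist force showed contact, at about 23.4 mm underside height. After I let go, it lay within a couple of mm of the board's middle.
- **Near end:** I pressed with 4 to 8 N and the scene camera showed the far end lift off the board.
- **Far end:** I pressed with about 7 N until it stopped moving, at the same height as the near press (TCP 0.0357 m). The rock angle was not measured. Pressing each end down about 4 mm should tilt the bar about 3 to 4 degrees, over the 2 needed.
- **Last checks:** The wrist view showed the bar on its predicted outline along the middle of the board. The tumbler and jar stood upright and the arm was clear of everything.
- **Disagreement:** The scene camera's overlay was off by 1 to 2 pixels (about 3 mm), including for the fixed board. I took that as camera calibration error, because the wrist view and contact heights agreed with the fit.

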